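# Ready the polishing box: holder in its socket, sprung hood held below balance

### The arm

A 6-joint arm with a two-finger parallel gripper is mounted at the origin on the work surface. World frame = base frame: x ahead of the robot, y to its left, z up, the work surface at z = 0. Lengths are in mm, angles in degrees, forces in N, time in s.
With the tool pointing down it reaches from about 350 to 850 mm from the base axis. Payload 8.1 kg.
Tool frame: the origin (TCP) lies between the finger pads; the fingertips stand r.nose_length ahead of it and the grasp point (between the pads) lies 3 mm ahead of it (r.nose_length is the distance from the TCP to the fingertips, in mm); x points along the fingers, y is the direction in which the jaws open and shut, and the axes are right-handed (so a half turn about x gives the same grasp; the last joint's range is limited). The gripper opens to 85 mm and grips with 20 to 120 N. Pads are 22 mm wide; open, the fingers measure 114 mm over their backs; the gripper's body (76 mm by 85 mm) begins 54 mm behind the grasp point. The pads swing forward as they close: fully open they stand 13 mm farther back than shut.
Start: joints at [61.742, 7.471, 85.268, -0, 87.261, -4.893], TCP at [237.934, 550.811, 220.392] pointing down, gripper open.
Joint ranges: [-169.43, 169.43], [-51.17, 129.36], [1.28, 143.12], [-76.62, 256.62], [0, 156.53], [-152.29, 152.29]. Speed limits (degrees/s): [136.94, 136.94, 159.86, 180, 180, 180].

### API

Orientations are given as [roll, pitch, yaw] about the fixed x, y, z axes, in that order (R = Rz(yaw) Ry(pitch) Rx(roll)).
In Python, from bench import sense, optics, order, r gives the robot as it stands.
- The arm moves only by the tool carry_out, never from a script. Its argument "commands" is one flat list of numbers, 7 for each row, row after row: the shift along the tool's x, y, z in m, then the turn, a rotation vector about the tool's x, y, z in degrees, then the closure, from -1 (fully open) to 1 (shut), so that 0 is half open. A call has 1 to 12 rows; each row is the pose to reach, as a shift and turn from the pose measured when the call began, along the tool's axes at that moment; what a row does not reach only later rows make up. A row lasts 1/8 s, in which the tool goes at most 62.5 mm and 10.7 degrees, less where a joint would pass 70% of its speed; a pose out of reach is approached as far as the arm can. A call with a gripper value outside its range is refused whole. The fingers move at their own pace and stop on an object; "grip_force" is the grip in N (left out, the last holds). Time passes only in rows, so rows that repeat a pose let the fingers close. It gives the time, the measured TCP pose, the force and the opening at its end, in the units of the state.
- sense(): the state, without advancing time (a new reading comes with each control period).
- optics.snapshot(name): name is "scene" or "side" or "wrist"; returns (picture, depth): 420x560x3 uint8, red, green, blue; 420x560 float32, mm along the optical axis (not along the pixel's ray), 0 where there is no reading.
- optics.calibration(name): a dict with "mtx" (3x3 intrinsics, pixels), "extrinsics" (4x4, takes a point from camera to world coordinates). Camera axes: x right, y up, looking along -z (the intrinsics and any distortion apply to the point x, -y, -z); pixel columns grow to the right and rows downward; lengths in mm; the calibration is good to about 2 mm. A picture is of the moment at which its call begins: read the wrist's pose just before it. calibration takes no time and is no camera call; for the wrist camera it gives the pose at the moment of the call.
- order.hand_in(): hands the job in, once; it reports no verdict.
The state is a dict: "time": time; "joint_pos": joint angles; "qd": joint speeds; "joint_efforts": joint torques, N m; "tool_pos": TCP position; "tcp_rot": TCP orientation; "ft_force": force on the tool from outside, world axes, zero at the start; "wrist_torque": the same for the moment, N m; "finger_gap": finger opening in mm.
Only numpy, scipy, OpenCV 4.12 (cv2) and the standard library are available. Lean on these libraries where they do the work, as an engineer would, in place of code of your own. Each camera call takes 0.05 s, during which the arm holds its last target. There are 200 camera calls.

### The job

Get the bench polishing box ready for the goldsmith: take the ring holder out of the wooden rack, slide its shank fully home into the steel socket beside the box and let go of it. Then raise the hood (there is a bar handle on its front) clearly past its balance point (57 degrees open) so that the spring takes over, ease it back to about ten degrees below that point, and finish while still holding it there, at rest in the gripper's fingers. Leave the scriber, the steel bench block and the brass cup alone.

Things in the scene. Friction and masses are not known exactly. Their poses are not given: they have to be found in the camera images.
- ring_holder: Loose upright tool in one of the rack's two holes: steel shank 12 mm across, 45 mm long, bevelled foot; above it a straight pale wood barrel 27 mm across, 45 to 95 mm up; small upright silver ring on top (120 mm in all). 50 to 100 g. Origin: foot of the shank, at first 8 mm above the bench; z up along it. Fully home, the barrel's flat underside rests on the socket's top face.
- socket_mouth (a point): Centre of the socket's mouth, 75 mm above the bench: an upright square steel block 36 x 36 x 75 mm, fixed on a foot plate at the right-hand side of the polishing box, with one round hole 14 mm across and 50 mm deep, bevelled 2 mm at the mouth. z points up out of the hole; x and y are the box's axes.
- pbox: Grey metal polishing box fixed to the bench, 170 (its x) x 240 (its y) x 78 mm high; origin: centre of its underside. Its front, with the hood's handle, faces its -x, towards the robot; place and yaw vary. The hood covers its top. The socket stands at x -20, y -185 mm in its frame.
- hood (a joint): Opening of the box's hood, rad: 0 shut (level), grows as its front rises, stop at 1.5. Aluminium frame with clear window, 160 x 250 x 8 mm, hinged at the box's +x side. Weight and hinge spring balance at 1.0: below, it falls shut if let go (1.3 N at the bar lifts it from shut, 0.45 N carries it ten degrees below balance); above, the spring opens it. Friction under 0.1 N at the bar.
- hood_hinge (a point): Midpoint of the hood's hinge line, 85 mm above the bench, at x +90 mm in the box; the hinge line runs along the box's y axis.
- bar_mid (a point): Middle of the hood's handle bar: round steel, 10 mm thick, 120 mm long along the box's y, 225 mm from the hinge line, 60 mm beyond the hood's front edge, free all round between its two end arms (108 mm apart). 85 mm above the bench when shut; turns with the hood.
- rack: Fixed pale wooden block 160 (its x) x 50 (its y) x 35 mm high with two 15 mm holes, 27 mm deep, at x -40 and +40 mm. Origin: centre of its underside.
- scriber: Bystander, loose in the rack's other hole: pear-shaped wooden handle up to 22 mm wide with a thin steel needle on top, 103 mm high overall. Origin: its foot. Leave it.
- bench_block: Bystander: loose dark steel block 65 x 65 x 20 mm on the bench. Origin: centre of its underside. Leave it.
- brass_cup: Bystander: loose small brass cup, 56 mm across, 35 mm high, on the bench. Origin: centre of its underside. Leave it.
There are look-alikes about, which are no part of the job. Leave any purple look-alike of the ring_holder alone.

How it is judged (in metres and radians):
On the way, in this order (a step that is already met when the one before it is completed fails the run):
1. the ring holder is fully home in the socket and let go, the hood still shut (z of ring_holder in the frame of socket_mouth between -0.048 and -0.041 m and horizontal distance between ring_holder and socket_mouth below 0.004 m and angle between ring_holder's own z axis and vertical below 0.07 rad and contact force between the fingers and ring_holder below 0.1 N and value of joint hood below 0.1 rad), for 0.2 s.
2. the hood has been raised past its balance point (value of joint hood above 1.04 rad), for 0.1 s.
At the end, for the whole second after the job is handed in: Ring holder home in the socket (foot 41 to 48 mm below the mouth, within 4 mm of its axis, tilt under 0.07 rad), untouched by the fingers; hood, once past 1.04 rad, held by the fingers (over 0.05 N, clear of the holder) at 0.70 to 0.95 rad, still (under 0.1 rad/s) (z of ring_holder in the frame of socket_mouth between -0.048 and -0.041 m and horizontal distance between ring_holder and socket_mouth below 0.004 m and angle between ring_holder's own z axis and vertical below 0.07 rad and value of joint hood between 0.7 and 0.95 rad and velocity of joint hood between -0.1 and 0.1 rad/s and contact force between the fingers and hood above 0.05 N and contact force between ring_holder and the fingers below 0.1 N and contact force between hood and ring_holder below 0.05 N); the arm keeps its last pose, push and grip.
It fails at once if the scriber is disturbed (distance of scriber from where it was at the start of the episode above 0.03 m or angle between scriber's own z axis and vertical above 0.5 rad).
It fails at once if the bench block is pushed away (distance of bench_block from where it was at the start of the episode above 0.03 m).
It fails at once if the brass cup is pushed away or tipped (distance of brass_cup from where it was at the start of the episode above 0.03 m or angle between brass_cup's own z axis and vertical above 0.5 rad).
It also fails if it takes over 61 s, if anything falls off the work surface, if the arm or the gripper's body presses on something with over 40 N, if the wrist force passes 120 N, or if a joint passes its speed limit or range.

## Working session

There is one attempt and no reset: what is moved stays moved. The work goes in short steps, Python scripts to look and compute and a tool call to move; the robot and the scene stay as the last step left them, time stands still between calls to the robot, and variables do not carry over. Pictures are saved under pics/ and viewed, about 8 in all and at most 12, crops included, and the job is handed in when it is done.

Besides the shell and the picture viewer there is one more tool, called after "Request:" as name(argument=value, ...), one argument or row to a line, values as JSON. carry_out: Moves the arm, as the interface text tells. Its arguments: {"type":"object","properties":{"commands":{"type":"array","items":{"type":"number"}},"grip_force":{"type":"number"}},"required":["commands"]}

```bash
mkdir -p pics
cat > h.py <<'E'
import numpy as np, cv2
from bench import sense, optics, order, r
from scipy.spatial.transform import Rotation as R
def snap(n,f=None):
    c=optics.calibration(n); p,d=optics.snapshot(n)
    if f: cv2.imwrite('pics/'+f,p[:,:,::-1]); np.savez('pics/'+f+'.npz',p=p,d=d,K=c['mtx'],E=c['extrinsics'])
    return p,d,c
def pt(K,E,u,v,z):
    return (E@np.array([(u-K[0,2])/K[0,0]*z,-(v-K[1,2])/K[1,1]*z,-z,1]))[:3]
def cloud(f):
    q=np.load('pics/'+f+'.npz');d=q['d'];K=q['K'];E=q['E']
    v,u=np.mgrid[:d.shape[0],:d.shape[1]]
    P=np.stack([(u-K[0,2])/K[0,0]*d,-(v-K[1,2])/K[1,1]*d,-d,np.ones_like(d)],-1)@E.T
    P[d==0]=np.nan
    return P[...,:3],q['p']
def proj(K,E,X):
    c=np.linalg.inv(E)@np.append(X,1); return K[0,0]*c[0]/-c[2]+K[0,2], K[1,1]*-c[1]/-c[2]+K[1,2]
def rel(X,rpy=None):
    "shift (m) and rotvec in tool frame from now to world X, rpy"
    s=sense(); T=R.from_euler('xyz',s['tcp_rot'],degrees=True)
    o=T.inv().apply(np.array(X)-s['tool_pos'])/1000
    w=np.zeros(3) if rpy is None else (T.inv()*R.from_euler('xyz',rpy,degrees=True)).as_rotvec(degrees=True)
    return np.round(o,4),np.round(w,2)
E
python3 - <<'E'
from h import *
print(sense(), r.nose_length)
a=snap('scene','scene0.png');b=snap('side','side0.png')
for x in(a,b):print(x[2])
cv2.imwrite('pics/both.png',cv2.resize(np.hstack([a[0],b[0]])[:,:,::-1],(1120,420)))
E
```

```text
{'time': 0.0, 'joint_pos': array([ 6.17403727e+01,  7.51657401e+00,  8.53290880e+01, -1.39033494e-03,
        8.72614737e+01, -4.89059915e+00]), 'qd': array([ 0.0541369 , -0.12563818, -0.02059552,  0.05906947, -0.07651181,
        0.0150927 ]), 'joint_efforts': array([ 1.45083846e-03, -5.69381583e+01, -5.00568616e+01,  1.62129213e-04,
        1.43467335e-02,  7.88425223e-05]), 'tool_pos': array([237.68431265, 550.29289368, 219.33100221]), 'tcp_rot': array([ -94.14801111,   89.89285531, -117.51697155]), 'ft_force': array([-0.33802441,  1.00226907,  0.33090342]), 'wrist_torque': array([-0.04297876, -0.01406045,  0.02645538]), 'finger_gap': 85.19748921380668} 22.0
{'mtx': array([[404.60441835,   0.        , 280.35192869],
       [  0.        , 404.60441835, 209.87547586],
       [  0.        ,   0.        ,   1.        ]]), 'extrinsics': array([[-5.67165333e-01, -5.29758267e-01,  6.30618477e-01,
         1.15096123e+03],
       [ 8.23603925e-01, -3.64583444e-01,  4.34459995e-01,
         4.28204768e+02],
       [-2.45717772e-04,  7.65790501e-01,  6.43090078e-01,
         6.99386664e+02],
       [ 0.00000000e+00,  0.00000000e+00,  0.00000000e+00,
         1.00000000e+00]])}
{'mtx': array([[430.35277352,   0.        , 281.65148309],
       [  0.        , 430.35277352, 208.23430039],
       [  0.        ,   0.        ,   1.        ]]), 'extrinsics': array([[ 8.76646246e-01,  3.24919572e-01, -3.54850154e-01,
         1.18553890e+02],
       [-4.80980599e-01,  5.73111880e-01, -6.63476025e-01,
        -7.72255813e+02],
       [-1.22075073e-02,  7.52309806e-01,  6.58696389e-01,
         8.66587220e+02],
       [ 0.00000000e+00,  0.00000000e+00,  0.00000000e+00,
         1.00000000e+00]])}
```

View pics/scene0.png

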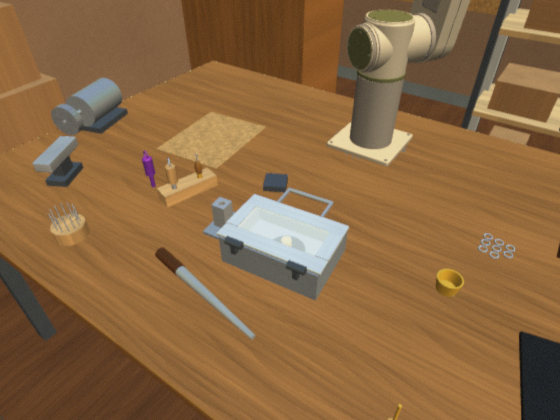

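View pics/side0.png

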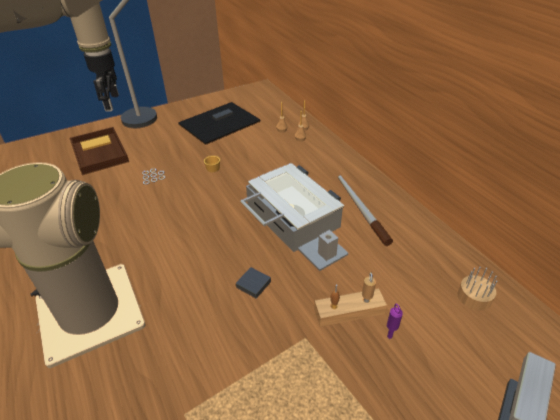

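Scene: the ring holder is at (171,175) in the left hole as seen here and the scriber at (198,168). The purple look-alike is at (149,165), outside the rack. In the side view they are at (369,287), (335,297) and (394,318). The socket is at (222,207) scene and (327,243) side.

Run:
```python
from h import *
for f,boxes in {'side0.png':dict(rack=(310,285,392,322),sock=(315,228,342,262),box=(240,160,345,245),hold=(360,270,380,302),scr=(328,285,342,308),blk=(235,265,272,298)),'scene0.png':dict(rack=(152,150,220,205),sock=(208,195,235,228),box=(215,185,350,290),hold=(163,158,180,190),scr=(190,155,205,180),blk=(260,172,290,192))}.items():
    P,p=cloud(f)
    for n,(a,b,c,d) in boxes.items():
        Q=P[b:d,a:c].reshape(-1,3); Q=Q[~np.isnan(Q[:,0])]
        lo,hi=dict(rack=(31,39),sock=(70,80),box=(80,98),hold=(50,130),scr=(45,120),blk=(15,25))[n]
        q=Q[(Q[:,2]>lo)&(Q[:,2]<hi)]
        if len(q)<5: print(f,n,len(q));continue
        (cx,cy),(w,h),an=cv2.minAreaRect(q[:,:2].astype(np.float32))
        print(f,n,len(q),np.round([cx,cy,w,h,an],1),'mean',q.mean(0).round(1),'zmax',Q[:,2].max().round(1))
a=cv2.imread('pics/side0.png')[225:345,240:410];b=cv2.imread('pics/scene0.png')[140:240,130:280]
cv2.imwrite('pics/crop1.png',np.hstack([cv2.resize(a,(480,340),interpolation=2),cv2.resize(b,(510,340),interpolation=2)])[:,:990])
im=cv2.imread('pics/crop1.png');cv2.imwrite('pics/crop1.png',cv2.resize(im,(800,275)))
```

```text
side0.png rack 1006 [ 544.6 -306.9   53.5  161.1   73.8] mean [ 540.7 -309.2   33.7] zmax 108.8
side0.png sock 135 [ 596.8 -131.1   38.8   38.6    7.2] mean [ 596.3 -131.2   73.2] zmax 76.8
side0.png box 3556 [575.2  52.5 238.6 255.1   6.6] mean [593.3  45.6  86.3] zmax 95.6
side0.png hold 261 [ 580.5 -320.2   24.2   26.8   39.1] mean [ 578.1 -323.1   88.2] zmax 127.2
side0.png scr 119 [ 503.5 -298.7   13.7   20.8   47.3] mean [ 503.4 -299.3   74. ] zmax 108.8
side0.png blk 524 [ 379.7 -122.4   66.5   65.9   28.4] mean [ 379.5 -124.    18.3] zmax 22.3
scene0.png rack 640 [ 537.7 -331.8  112.2  161.8   73.8] mean [ 550.8 -302.8   35.8] zmax 128.1
scene0.png sock 166 [ 597.  -127.9   40.    37.5    6.3] mean [ 599.7 -126.5   75.2] zmax 93.6
scene0.png box 6321 [578.3  55.4 240.2 251.9   6.6] mean [606.3  65.3  89.4] zmax 97.3
scene0.png hold 220 [ 586.5 -312.9   25.    25.9   36. ] mean [ 588.9 -309.8   87.7] zmax 128.1
scene0.png scr 92 [ 511.  -289.8   13.5   19.8   50.8] mean [ 511.  -289.6   73.5] zmax 104.7
scene0.png blk 338 [ 381.8 -119.7   69.6   65.2   28.4] mean [ 385.2 -117.1   20.8] zmax 91.4
```

View pics/crop1.png

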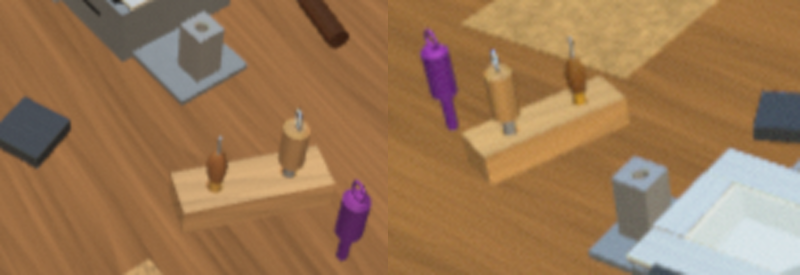

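The crop confirms it: pale barrel, steel shank and silver ring in the rack. The purple one stands outside the rack and the pear-shaped scriber is in the other hole. The sizes and heights match too: rack 54x161 at z≈35, socket 38x38 at z≈75, holder top at 128.

```bash
cat >> h.py <<'E'
def down(jaw):
    "rpy: tool x down, tool y along world yaw jaw(deg)"
    a=np.radians(jaw);x=np.array([0,0,-1.]);y=np.array([np.cos(a),np.sin(a),0]);return R.from_matrix(np.stack([x,y,np.cross(x,y)],1)).as_euler('xyz',degrees=True)
E
python3 - <<'E' 2>/dev/null
from h import *
s=sense();T=R.from_euler('xyz',s['tcp_rot'],degrees=True).as_matrix();print(T.round(3))
for j in(45,225,-50+0): print(j,rel([580,-317,220],down(j)))
print(optics.calibration('wrist')['extrinsics'].round(2))
E
```

```text
[[-0.001  0.397  0.918]
 [-0.001  0.918 -0.397]
 [-1.    -0.002 -0.   ]]
45 (array([ 4.000e-04, -6.605e-01,  6.582e-01]), array([2.163e+01, 1.000e-02, 1.000e-01]))
225 (array([ 4.000e-04, -6.605e-01,  6.582e-01]), array([-1.5837e+02, -1.4000e-01,  1.0000e-02]))
-50 (array([ 4.000e-04, -6.605e-01,  6.582e-01]), array([1.1663e+02, 9.0000e-02, 7.0000e-02]))
[[ 4.0000e-01 -8.7000e-01 -2.9000e-01  1.6391e+02]
 [ 9.2000e-01  3.8000e-01  1.3000e-01  5.8306e+02]
 [-0.0000e+00 -3.1000e-01  9.5000e-01  3.7335e+02]
 [ 0.0000e+00  0.0000e+00  0.0000e+00  1.0000e+00]]
```

Request:
carry_out(
  commands=[0,-0.66,0.658,21.6,0,0,-1,0,-0.66,0.658,21.6,0,0,-1,0,-0.66,0.658,21.6,0,0,-1,0,-0.66,0.658,21.6,0,0,-1,0,-0.66,0.658,21.6,0,0,-1,0,-0.66,0.658,21.6,0,0,-1,0,-0.66,0.658,21.6,0,0,-1,0,-0.66,0.658,21.6,0,0,-1,0,-0.66,0.658,21.6,0,0,-1,0,-0.66,0.658,21.6,0,0,-1,0,-0.66,0.658,21.6,0,0,-1,0,-0.66,0.658,21.6,0,0,-1],
  grip_force=30,
)

```text
time: 1.6
tool_pos: [513.3, -148.9, 220.1]
tcp_rot: [-82.8, 89.9, -127.8]
ft_force: [0.4, 1.0, -0.1]
finger_gap: 85.2
```

```bash
python3 - <<'E' 2>/dev/null
from h import *
print(rel([581,-317,220],down(45)))
E
```

```text
(array([ 0.0003, -0.071 ,  0.1667]), array([0.02, 0.01, 0.08]))
```

Request:
carry_out(
  commands=[0,-0.071,0.1667,0,0,0,-1,0,-0.071,0.1667,0,0,0,-1,0,-0.071,0.1667,0,0,0,-1,0,-0.071,0.1667,0,0,0,-1,0,-0.071,0.1667,0,0,0,-1],
)

```text
time: 2.22
tool_pos: [580.6, -316.8, 219.2]
tcp_rot: [-139.3, 89.9, 175.6]
ft_force: [-0.1, -0.2, 0.1]
finger_gap: 85.7
```

```bash
python3 - <<'E' 2>/dev/null
from h import *
snap('wrist','w1.png');P,p=cloud('w1.png');print(sense()['tool_pos'])
h=(P[...,2]>60)&(P[...,2]<106)&(np.hypot(P[...,0]-583,P[...,1]+317)<30)
q=P[h];print(h.sum(),q.mean(0),cv2.minAreaRect(q[:,:2].astype(np.float32)))
t=q[q[:,2]>99];print('top',len(t),cv2.minAreaRect(t[:,:2].astype(np.float32)))
k=(abs(P[...,2]-35)<4)&(P[...,0]>440)&(P[...,0]<660)&(P[...,1]<-230);print('rack',cv2.minAreaRect(P[k][:,:2].astype(np.float32)))
E
```

```text
[ 580.84623894 -316.20548251  220.06009209]
565 [ 579.90755352 -310.20173506   93.13909478] ((584.5409545898438, -314.9383544921875), (26.446638107299805, 26.264890670776367), 33.12923049926758)
top 298 ((584.6121215820312, -314.7701416015625), (25.51422691345215, 26.188138961791992), 44.17819595336914)
rack ((546.4037475585938, -303.8431091308594), (50.23299789428711, 160.2447052001953), 73.57449340820312)
```

View pics/w1.png

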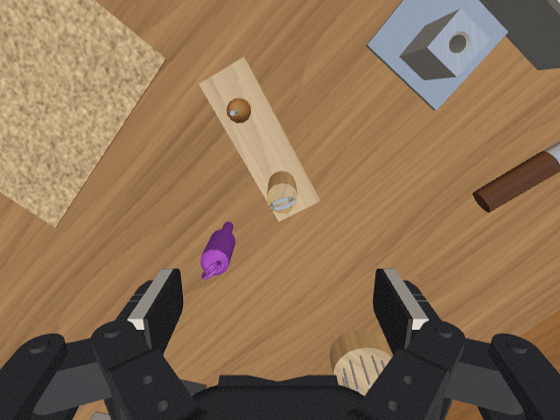

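The wrist view shows the holder at (282,195) in the rack, the scriber at (238,110), the purple one at (218,255) to the left, and the socket hole at (458,42). I'll check the finger's clearance to the purple one and measure the socket.

```bash
python3 - <<'E' 2>/dev/null
from h import *
P,p=cloud('w1.png');p=p.astype(int)
m=(p[...,0]>p[...,1]+40)&(p[...,2]>p[...,1]+40);q=P[m];q=q[~np.isnan(q[:,0])]
d=(q[:,:2]-[584.6,-315]);j=np.array([1,1])/2**.5;n=np.array([-1,1])/2**.5
print('purple',len(q),q.min(0),q.max(0),'jaw',(d@j).min(),(d@j).max(),'n',(d@n).min(),(d@n).max())
k=(abs(P[...,2]-75)<4)&(np.hypot(P[...,0]-597,P[...,1]+130)<40);print('sock',k.sum(),P[k][:,2].mean(),cv2.minAreaRect(P[k][:,:2].astype(np.float32)))
q=np.load('pics/w1.png.npz');
print('hole',[pt(q['K'],q['E'],458+a,42+b,P and 0 if 0 else 1) for a,b in [(0,0)]])
o=q['E'][:3,3];x=pt(q['K'],q['E'],458,42.5,1)-o;print(o+x*(75-o[2])/x[2])
print(rel([584.6,-315,86],down(45)))
E
```

```text
purple 1233 [ 5.72783447e+02 -4.82576765e+02 -4.19014088e-01] [ 624.73836225 -391.29132733  121.10635802] jaw -97.25571651729989 -49.464310275201065 n -139.73361742832384 -51.101397161258355
sock 2102 75.08507369396874 ((598.9061889648438, -127.39231872558594), (37.20173263549805, 37.15245819091797), 5.507761478424072)
hole [array([ 524.39209394, -258.74744688,  372.1555537 ])]
[ 598.71225547 -127.16102035   75.        ]
(array([0.1341, 0.0037, 0.0019]), array([ 0.04, -0.04,  0.08]))
```

Request:
carry_out(
  commands=[0.05,0.0037,0.0019,0,0,0,-0.4,0.08,0.0037,0.0019,0,0,0,-0.4,0.105,0.0037,0.0019,0,0,0,-0.4,0.125,0.0037,0.0019,0,0,0,-0.4,0.134,0.0037,0.0019,0,0,0,-0.4,0.134,0.0037,0.0019,0,0,0,-0.4],
)

```text
time: 3.02
tool_pos: [584.6, -314.5, 86.0]
tcp_rot: [-124.7, 89.9, -169.6]
ft_force: [0.3, -0.2, 0.3]
finger_gap: 59.5
```

Request:
carry_out(
  commands=[0,0,0,0,0,0,1,0,0,0,0,0,0,1,0,0,0,0,0,0,1,0,0,0,0,0,0,1,0,0,0,0,0,0,1,0,0,0,0,0,0,1],
  grip_force=30,
)

```text
time: 3.78
tool_pos: [585.4, -315.2, 87.5]
tcp_rot: [-31.4, 89.9, -76.3]
ft_force: [-0.1, 0.5, 5.6]
finger_gap: 24.7
```

Request:
carry_out(
  commands=[-0.02,0,0,0,0,0,1,-0.04,0,0,0,0,0,1,-0.07,0,0,0,0,0,1,-0.11,0,0,0,0,0,1,-0.11,0,0,0,0,0,1],
)

```text
time: 4.4
tool_pos: [587.9, -316.6, 204.5]
tcp_rot: [6.3, 89.4, -38.6]
ft_force: [-0.8, -1.0, 0.3]
finger_gap: 24.8
```

```bash
python3 - <<'E' 2>/dev/null
from h import *
print(sense()['tool_pos'],sense()['finger_gap'],rel([598.8,-127.3,197],down(45)))
E
```

```text
[ 587.86450622 -316.57539215  204.52595596] 24.81299750100504 (array([ 0.0063,  0.1417, -0.126 ]), array([ 0.05,  0.63, -0.07]))
```

Request:
carry_out(
  commands=[0.006,0.04,-0.035,0,0.6,0,1,0.006,0.08,-0.07,0,0.6,0,1,0.006,0.115,-0.1,0,0.6,0,1,0.006,0.1417,-0.126,0,0.6,0,1,0.006,0.1417,-0.126,0,0.6,0,1,0.006,0.1417,-0.126,0,0.6,0,1,0.006,0.1417,-0.126,0,0.6,0,1],
)

```text
time: 5.28
tool_pos: [598.7, -128.5, 197.3]
tcp_rot: [56.3, 89.9, 11.2]
ft_force: [-0.9, 0.3, -0.8]
finger_gap: 24.7
```

```bash
python3 - <<'E' 2>/dev/null
from h import *
s=sense();print(s['tool_pos'],s['qd'].round(2),rel([598.8,-127.3,175],down(45)))
snap('wrist','w2.png');snap('side','s2.png');snap('scene','c2.png')
s=sense();print(s['tool_pos'])
a=[cv2.imread(f'pics/{f}.png') for f in('w2','s2','c2')]
cv2.imwrite('pics/m2.png',np.hstack([cv2.resize(a[0][200:,160:400],(260,238)),cv2.resize(a[1][180:280,280:380],(270,238),interpolation=2),cv2.resize(a[2][130:240,170:280],(270,238),interpolation=2)]))
E
```

```text
[ 598.72204164 -128.47783133  197.33123398] [-0.24  0.08  0.03  0.25  0.    0.15] (array([ 0.0223,  0.0009, -0.0008]), array([-0.01,  0.04, -0.06]))
[ 598.71626069 -128.26487259  197.22021069]
```

View pics/m2.png

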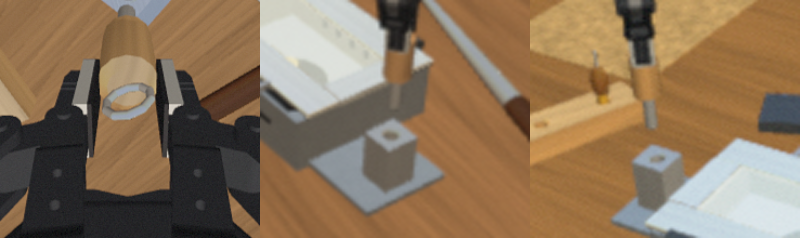

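The holder hangs over the socket at about the right place. I'll fit its axis from the clouds.

```bash
python3 - <<'E' 2>/dev/null
from h import *
from scipy.optimize import least_squares
s=sense()['tool_pos']
A=[]
for f in('s2.png','c2.png','w2.png'):
    P,p=cloud(f);p=p.astype(int)
    m=(np.hypot(P[...,0]-598.8,P[...,1]+127.8)<22)&(P[...,2]>112)&(P[...,2]<212)&((p[...,0]-p[...,2]>25)|(P[...,2]<158))
    q=P[m];zb=q[:,2]
    sh=q[(zb<158)&(zb>121)];ba=q[(zb>166)]
    def fun(a,o=sh,b=ba):
        e=[]
        for Q,rr in((o,6),(b,13.5)):
            c=a[:2]+np.outer(Q[:,2]-140,a[2:]);e.append(np.hypot(*(Q[:,:2]-c).T)-rr)
        return np.concatenate(e)
    r_=least_squares(fun,[598.8,-128,0,0],loss='soft_l1')
    print(f,len(sh),len(ba),'minz',q[:,2].min().round(1),'xy@140',r_.x[:2].round(2),'slope',r_.x[2:].round(3),'foot',(r_.x[:2]-22*r_.x[2:]).round(1),'rms',np.sqrt(np.mean(r_.fun**2)).round(2))
    k=(abs(P[...,2]-75)<4)&(np.hypot(P[...,0]-598,P[...,1]+128)<40)
    if k.sum()>5:print('sock',k.sum(),cv2.minAreaRect(P[k][:,:2].astype(np.float32)))
E
```

```text
s2.png 45 135 minz 118.6 xy@140 [ 597.37 -130.75] slope [0.002 0.006] foot [ 597.3 -130.9] rms 1.36
sock 127 ((597.675537109375, -130.85079956054688), (37.753719329833984, 37.783939361572266), 5.568004131317139)
c2.png 62 183 minz 119.0 xy@140 [ 597.33 -129.86] slope [0.006 0.004] foot [ 597.2 -130. ] rms 1.43
sock 149 ((598.475830078125, -127.85353088378906), (36.465721130371094, 37.152671813964844), 5.5900373458862305)
w2.png 139 1585 minz 120.1 xy@140 [ 598.74 -128.64] slope [0.007 0.005] foot [ 598.6 -128.7] rms 0.25
sock 1364 ((598.9644775390625, -127.15762329101562), (36.47602081298828, 36.30216598510742), 6.393424987792969)
```

```bash
python3 - <<'E' 2>/dev/null
from h import *
print(rel([599.1,-127.1,150],down(45)),rel([599.1,-127.1,109],down(45)))
E
```

```text
(array([ 0.0472,  0.001 , -0.0006]), array([-0.02,  0.02, -0.06])) (array([ 0.0882,  0.001 , -0.0006]), array([-0.02,  0.02, -0.06]))
```

Request:
carry_out(
  commands=[0.02,0.001,-0.0006,0,0,0,1,0.035,0.001,-0.0006,0,0,0,1,0.045,0.001,-0.0006,0,0,0,1,0.05,0.001,-0.0006,0,0,0,1,0.054,0.001,-0.0006,0,0,0,1,0.058,0.001,-0.0006,0,0,0,1,0.058,0.001,-0.0006,0,0,0,1],
)

```text
time: 6.3
tool_pos: [599.1, -127.1, 139.2]
tcp_rot: [72.1, 89.9, 27.1]
ft_force: [-0.1, 0.7, -0.7]
finger_gap: 24.7
```

Request:
carry_out(
  commands=[0.006,0,0,0,0,0,1,0.012,0,0,0,0,0,1,0.018,0,0,0,0,0,1,0.023,0,0,0,0,0,1,0.027,0,0,0,0,0,1,0.03,0,0,0,0,0,1,0.032,0,0,0,0,0,1,0.032,0,0,0,0,0,1],
)

```text
time: 7.3
tool_pos: [600.0, -127.6, 109.7]
tcp_rot: [32.9, 89.8, -12.2]
ft_force: [-4.8, 1.0, 12.7]
finger_gap: 24.7
```

Request:
carry_out(
  commands=[0,0,0,0,0,0,-0.4,0,0,0,0,0,0,-0.4,0,0,0,0,0,0,-0.4,0,0,0,0,0,0,-0.4,-0.03,0,0,0,0,0,-0.4,-0.08,0,0,0,0,0,-0.4,-0.13,0,0,0,0,0,-0.4,-0.13,0,0,0,0,0,-0.4],
)

```text
time: 8.3
tool_pos: [602.3, -128.3, 245.9]
tcp_rot: [29.5, 89.2, -15.5]
ft_force: [0.7, 0.1, -0.2]
finger_gap: 59.7
```

```bash
python3 - <<'E' 2>/dev/null
from h import *
s=sense();print(s['tool_pos'],s['finger_gap'])
for n in('wrist','side','scene'): snap(n,n[0]+'3.png')
for f in('w3.png','s3.png'):
    P,p=cloud(f)
    m=(np.hypot(P[...,0]-598.8,P[...,1]+128)<25)&(P[...,2]>82)
    q=P[m];t=q[(q[:,2]>119)&(q[:,2]<128)];print(f,len(q),'ztop',q[:,2].max(),'barrel top z',np.median(t[:,2]),len(t),cv2.minAreaRect(t[:,:2].astype(np.float32)))
    b=(P[...,0]<480)&(P[...,0]>435)&(P[...,1]>-20)&(P[...,1]<100)&(P[...,2]>76)&(P[...,2]<100)
    print('bar',b.sum(),P[b].mean(0),cv2.minAreaRect(P[b][:,:2].astype(np.float32)))
a=[cv2.imread(f'pics/{f}.png') for f in('w3','s3')]
cv2.imwrite('pics/m3.png',np.hstack([cv2.resize(a[0],(400,300)),cv2.resize(a[1][150:270,230:390],(400,300),interpolation=2)]))
E
```

```text
[ 602.30759751 -128.32039721  245.85374836] 59.68011124701001
w3.png 8775 ztop 351.0997559754038 barrel top z 126.38816352857856 321 ((598.970947265625, -126.42778015136719), (25.944950103759766, 25.949804306030273), 89.18574523925781)
bar 0 [nan nan nan] ((0.0, 0.0), (0.0, 0.0), 0.0)
s3.png 337 ztop 415.75086977704 barrel top z 123.64345861822858 46 ((601.137939453125, -123.4810791015625), (17.611724853515625, 26.190731048583984), 58.699440002441406)
bar 187 [466.46057677  42.35560627  88.70866625] ((466.4017333984375, 41.77838134765625), (20.275941848754883, 116.24903869628906), 1.3516892194747925)
```

View pics/m3.png

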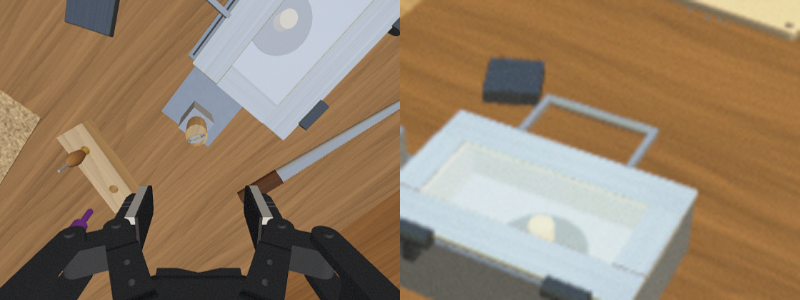

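Holder is home: upright, barrel top about 126 mm (125 expected), centred at (599,-126.4). Next is the bar, predicted at about (464,44,85) from the socket and a box yaw of 6.3.

```bash
python3 - <<'E' 2>/dev/null
from h import *
print(rel([464.3,43.8,190],down(6.3)))
E
```

```text
(array([ 0.0482,  0.0256, -0.2165]), array([38.68,  0.07, -0.1 ]))
```

Request:
carry_out(
  commands=[0.01,0.006,-0.05,10,0,0,-0.4,0.025,0.013,-0.11,20,0,0,-0.4,0.04,0.02,-0.165,30,0,0,-0.4,0.0482,0.0256,-0.2165,38.7,0,0,-0.4,0.0482,0.0256,-0.2165,38.7,0,0,0,0.0482,0.0256,-0.2165,38.7,0,0,0,0.0482,0.0256,-0.2165,38.7,0,0,0,0.0482,0.0256,-0.2165,38.7,0,0,0],
)

```text
time: 9.45
tool_pos: [464.8, 43.1, 190.0]
tcp_rot: [70.7, 89.9, -13.0]
ft_force: [-0.3, -0.6, 0.5]
finger_gap: 42.7
```

```bash
python3 - <<'E' 2>/dev/null
from h import *
s=sense();print(s['tool_pos'],s['finger_gap'],s['joint_pos'].round(1))
snap('wrist','w4.png')
P,p=cloud('w4.png')
a=np.radians(6.3);c,si=np.cos(a),np.sin(a);d=P[...,:2]-[464.3,43.8]
bx=d[...,0]*c+d[...,1]*si;by=-d[...,0]*si+d[...,1]*c
b=(abs(bx)<15)&(abs(by)<45)&(abs(P[...,2]-87)<12)
q=P[b];print(b.sum(),q.mean(0),'zmax',np.percentile(q[:,2],95))
print('bx,by range',np.percentile(bx[b],[3,50,97]),np.percentile(by[b],[1,99]),'slope',np.polyfit(by[b],bx[b],1))
e=(abs(P[...,2]-87)<8)&(abs(bx-25)<10)&(abs(by)<75)
print('arms',[np.percentile(by[e&(np.sign(by)==k)],[3,50,97]) if (e&(np.sign(by)==k)).any() else None for k in(-1,1)])
k=(abs(P[...,2]-75)<3)&(np.hypot(P[...,0]-599,P[...,1]+127)<40);print('sock',k.sum())
E
```

```text
[464.8025289   43.07768086 189.99874405] 42.71883794972341 [ -1.  -12.9 108.1  -0.   84.6  -7.2]
1338 [464.45111495  46.73103363  88.98391475] zmax 90.6571082923038
bx,by range [-4.26482347  0.52485535  5.31420983] [-43.62170193  44.2180544 ] slope [0.00438215 0.45914331]
arms [array([-59.0956612 , -54.29416937, -53.10859602]), array([54.40643397, 57.44899348, 60.41255909])]
sock 0
```

View pics/w4.png

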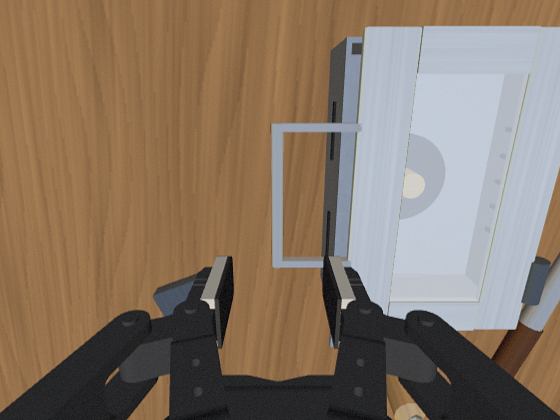

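The bar spans (277,125) to (277,265) in the picture, centred at (464.8,44.5) with its top at z 90.6, which agrees with the prediction. The partly open fingers clear the hood edge 60 mm away, so I'll descend.

```bash
python3 - <<'E' 2>/dev/null
from h import *
print(rel([464.8,44.3,88],down(6.1)))
E
```

```text
(array([ 0.102 , -0.    , -0.0012]), array([ 0.13,  0.04, -0.11]))
```

Request:
carry_out(
  commands=[0.04,0,-0.0012,0.1,0,0,0,0.075,0,-0.0012,0.1,0,0,0,0.095,0,-0.0012,0.1,0,0,0,0.102,0,-0.0012,0.1,0,0,0,0.102,0,-0.0012,0.1,0,0,0,0.102,0,-0.0012,0.1,0,0,0],
)

```text
time: 10.25
tool_pos: [465.8, 44.2, 89.3]
tcp_rot: [77.6, 89.8, -6.3]
ft_force: [-0.8, 0.3, 1.0]
finger_gap: 42.5
```

Request:
carry_out(
  commands=[0,0,0,0,0,0,1,0,0,0,0,0,0,1,0,0,0,0,0,0,1,0,0,0,0,0,0,1,0,0,0,0,0,0,1,0,0,0,0,0,0,1,0,0,0,0,0,0,1,0,0,0,0,0,0,1],
  grip_force=20,
)

```text
time: 11.25
tool_pos: [465.8, 44.2, 89.3]
tcp_rot: [77.6, 89.8, -6.3]
ft_force: [-0.8, -0.4, -0.1]
finger_gap: -0.1
```

```bash
python3 - <<'E' 2>/dev/null
from h import *
s=sense();print(s['tool_pos'],s['ft_force'],s['finger_gap'])
for t in range(3,70,3):
    a=np.radians(t);print(t,round(-.225*np.sin(a),4),round(.225*(1-np.cos(a)),4))
E
```

```text
[465.8295057   44.17062299  89.28473181] [-0.81988654 -0.38676427 -0.08115826] -0.1413434202082772
3 -0.0118 0.0003
6 -0.0235 0.0012
9 -0.0352 0.0028
12 -0.0468 0.0049
15 -0.0582 0.0077
18 -0.0695 0.011
21 -0.0806 0.0149
24 -0.0915 0.0195
27 -0.1021 0.0245
30 -0.1125 0.0301
33 -0.1225 0.0363
36 -0.1323 0.043
39 -0.1416 0.0501
42 -0.1506 0.0578
45 -0.1591 0.0659
48 -0.1672 0.0744
51 -0.1749 0.0834
54 -0.182 0.0927
57 -0.1887 0.1025
60 -0.1949 0.1125
63 -0.2005 0.1229
66 -0.2055 0.1335
69 -0.2101 0.1444
```

The gap is -0.1, so the bar isn't between the pads. Looking.

```bash
python3 - <<'E' 2>/dev/null
from h import *
a=snap('wrist','w5.png');b=snap('side','s5.png')
cv2.imwrite('pics/m5.png',cv2.cvtColor(np.hstack([cv2.resize(a[0][150:,180:460],(400,386)),cv2.resize(b[0][120:260,190:335],(400,386),interpolation=2)]),4))
print(sense()['finger_gap'])
P,p=cloud('w5.png')
z=(P[...,2]>75)&(P[...,2]<100)&(P[...,0]<490)&(P[...,0]>440)&(abs(P[...,1]-44)<60);print(z.sum(),P[z].mean(0) if z.any() else 0)
E
```

```text
-0.041536341620914984
2873 [464.04787496  79.47017584  89.14698381]
```

View pics/m5.png

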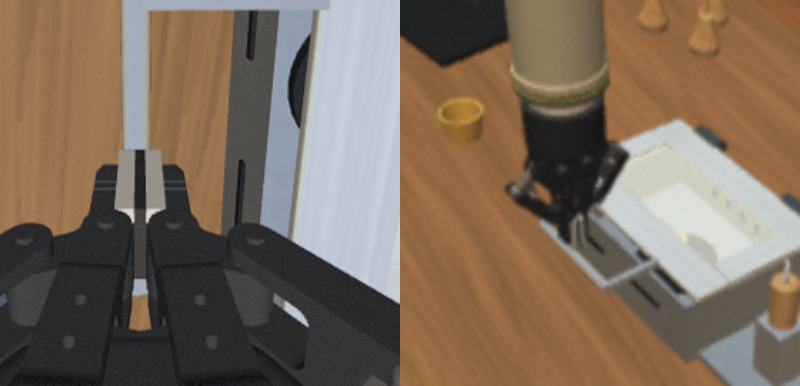

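The fingers surround the bar in x and z although the gap reads about 0. I'll test with a small lift along the arc.

Request:
carry_out(
  commands=[-0.006,0,0,0,0,0,1,-0.0118,0.0003,0,0,0,0,1,-0.0175,0.0007,0,0,0,0,1,-0.0235,0.0012,0,0,0,0,1,-0.0235,0.0012,0,0,0,0,1],
)

```text
time: 11.98
tool_pos: [467.5, 44.3, 113.6]
tcp_rot: [79.4, 89.7, -4.5]
ft_force: [0.9, 0.6, -0.2]
finger_gap: -0.1
```

```bash
python3 - <<'E' 2>/dev/null
from h import *
s=sense();print(s['tool_pos'],s['ft_force'],s['finger_gap'])
snap('wrist','w6.png');P,p=cloud('w6.png')
for y in(65,75,85):
    z=(P[...,2]>75)&(P[...,2]<140)&(P[...,0]<480)&(P[...,0]>445)&(abs(P[...,1]-y)<4);print(y,z.sum(),P[z].mean(0),np.percentile(P[z][:,2],[5,95]))
z=(P[...,2]>75)&(P[...,2]<140)&(abs(P[...,0]-560)<5)&(P[...,1]>40)&(P[...,1]<160);print(P[z].mean(0))
E
```

```text
[467.5009431   44.32597331 113.59062892] [ 0.87458692  0.64331158 -0.18257267] -0.09114797796951733
65 230 [462.62017328  64.9893438   89.16013608] [87.08129393 90.68017255]
75 250 [461.24863317  75.00182145  89.01421527] [86.52923125 90.75085979]
85 262 [460.29474082  85.05222388  89.08685056] [86.85551632 90.69196203]
[560.03858134 106.93125997  88.47855509]
```

```bash
python3 - <<'E' 2>/dev/null
from h import *
for f,tcp in(('w5.png',89.3),('w6.png',113.6)):
    P,p=cloud(f)
    print(f)
    for v in range(240,400,12):
        print(v,[tuple(P[v,u].round(0)) for u in(268,278,290)])
E
```

```text
w5.png
240 [(np.float64(460.0), np.float64(55.0), np.float64(89.0)), (np.float64(465.0), np.float64(56.0), np.float64(90.0)), (np.float64(479.0), np.float64(17.0), np.float64(-0.0))]
252 [(np.float64(461.0), np.float64(49.0), np.float64(89.0)), (np.float64(466.0), np.float64(50.0), np.float64(90.0)), (np.float64(481.0), np.float64(6.0), np.float64(0.0))]
264 [(np.float64(461.0), np.float64(55.0), np.float64(114.0)), (np.float64(465.0), np.float64(56.0), np.float64(114.0)), (np.float64(470.0), np.float64(57.0), np.float64(115.0))]
276 [(np.float64(461.0), np.float64(55.0), np.float64(124.0)), (np.float64(465.0), np.float64(55.0), np.float64(124.0)), (np.float64(470.0), np.float64(56.0), np.float64(124.0))]
288 [(np.float64(461.0), np.float64(55.0), np.float64(133.0)), (np.float64(465.0), np.float64(56.0), np.float64(134.0)), (np.float64(469.0), np.float64(56.0), np.float64(132.0))]
300 [(np.float64(461.0), np.float64(56.0), np.float64(142.0)), (np.float64(465.0), np.float64(54.0), np.float64(138.0)), (np.float64(469.0), np.float64(57.0), np.float64(142.0))]
312 [(np.float64(461.0), np
[... 3211 characters left out ...]
(465.0), np.float64(36.0), np.float64(173.0)), (np.float64(487.0), np.float64(-125.0), np.float64(0.0)), (np.float64(470.0), np.float64(52.0), np.float64(188.0))]
372 [(np.float64(465.0), np.float64(37.0), np.float64(179.0)), (np.float64(489.0), np.float64(-140.0), np.float64(-0.0)), (np.float64(471.0), np.float64(47.0), np.float64(189.0))]
384 [(np.float64(464.0), np.float64(55.0), np.float64(201.0)), (np.float64(466.0), np.float64(55.0), np.float64(201.0)), (np.float64(469.0), np.float64(55.0), np.float64(201.0))]
396 [(np.float64(464.0), np.float64(56.0), np.float64(206.0)), (np.float64(466.0), np.float64(56.0), np.float64(205.0)), (np.float64(469.0), np.float64(57.0), np.float64(206.0))]
```

The depth data settles it: the shut fingertips stand about 21 mm above the reported TCP (z 110 at TCP 89.3, 135 at TCP 113.6), not 22 mm below it. So the jaws closed above the bar, and the holder had been gripped by its top. From here I go by the measured tip. First I'll recheck the holder's seat.

```bash
python3 - <<'E' 2>/dev/null
from h import *
P,p=cloud('w3.png');p=p.astype(int)
d=np.hypot(P[...,0]-598.9,P[...,1]+127)
t=(d<14)&(P[...,2]>115)&(P[...,2]<150);h,e=np.histogram(P[t][:,2],np.arange(115,150,1));print(list(zip(e,h)))
k=(d>14)&(d<25)&(abs(P[...,2]-75)<6);print('socket z',np.median(P[k][:,2]),k.sum())
P,p=cloud('s3.png');t=(np.hypot(P[...,0]-598.9,P[...,1]+127)<16)&(P[...,2]>70)&(P[...,2]<160);h,e=np.histogram(P[t][:,2],np.arange(70,160,4));print('scene',list(zip(e,h)))
a=cv2.imread('pics/w3.png')[130:230,220:320];b=cv2.imread('pics/s3.png')[150:250,180:280]
cv2.imwrite('pics/m6.png',np.hstack([cv2.resize(x,(400,400),interpolation=2) for x in(a,b)]))
print(rel([464.8,44.3,46],down(6.1)))
E
```

```text
[(np.int64(115), np.int64(6)), (np.int64(116), np.int64(6)), (np.int64(117), np.int64(6)), (np.int64(118), np.int64(7)), (np.int64(119), np.int64(9)), (np.int64(120), np.int64(6)), (np.int64(121), np.int64(10)), (np.int64(122), np.int64(8)), (np.int64(123), np.int64(12)), (np.int64(124), np.int64(22)), (np.int64(125), np.int64(61)), (np.int64(126), np.int64(103)), (np.int64(127), np.int64(90)), (np.int64(128), np.int64(117)), (np.int64(129), np.int64(110)), (np.int64(130), np.int64(36)), (np.int64(131), np.int64(25)), (np.int64(132), np.int64(13)), (np.int64(133), np.int64(8)), (np.int64(134), np.int64(8)), (np.int64(135), np.int64(10)), (np.int64(136), np.int64(2)), (np.int64(137), np.int64(7)), (np.int64(138), np.int64(2)), (np.int64(139), np.int64(1)), (np.int64(140), np.int64(2)), (np.int64(141), np.int64(5)), (np.int64(142), np.int64(5)), (np.int64(143), np.int64(7)), (np.int64(144), np.int64(9)), (np.int64(145), np.int64(8)), (np.int64(146), np.int64(14)), (np.int64(147), np.int64(15)), (np.int64(148), np.int64(30))]
socket z 75.11714074471115 506
scene [(np.int64(70), np.int64(3)), (np.int64(74), np.int64(24)), (np.int64(78), np.int64(12)), (np.int64(82), np.int64(17)), (np.int64(86), np.int64(16)), (np.int64(90), np.int64(16)), (np.int64(94), np.int64(14)), (np.int64(98), np.int64(15)), (np.int64(102), np.int64(12)), (np.int64(106), np.int64(15)), (np.int64(110), np.int64(14)), (np.int64(114), np.int64(14)), (np.int64(118), np.int64(18)), (np.int64(122), np.int64(19)), (np.int64(126), np.int64(31)), (np.int64(130), np.int64(22)), (np.int64(134), np.int64(5)), (np.int64(138), np.int64(3)), (np.int64(142), np.int64(3)), (np.int64(146), np.int64(6)), (np.int64(150), np.int64(2)), (np.int64(154), np.int64(0))]
(array([ 0.0671, -0.0027, -0.0003]), array([ 0.03,  0.05, -0.26]))
```

View pics/m6.png

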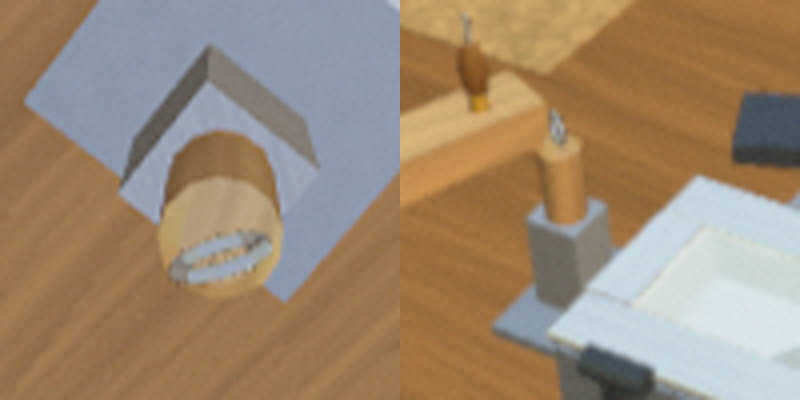

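```bash
python3 - <<'E' 2>/dev/null
from h import *
from scipy.optimize import least_squares
snap('scene','c7.png');snap('side','d7.png')
for f,c in(('scene0.png',(584.8,-315)),('c7.png',(598.9,-127.2)),('side0.png',(584.8,-315)),('d7.png',(598.9,-127.2))):
    P,p=cloud(f)
    z0=8 if '0' in f else 30
    m=(np.hypot(P[...,0]-c[0],P[...,1]-c[1])<20)&(P[...,2]>z0+45)
    q=P[m]; b=q[(q[:,2]>z0+50)&(q[:,2]<z0+90)]
    fun=lambda a:np.hypot(b[:,0]-a[0]-(b[:,2]-z0-70)*a[2],b[:,1]-a[1]-(b[:,2]-z0-70)*a[3])-13.5
    r_=least_squares(fun,[*c,0,0],loss='soft_l1')
    h=np.sort(q[:,2]-z0)
    print(f,len(q),'top rel foot',h[-4:].round(1),'n above 96:',(h>96).sum(),'n>99',(h>99).sum(),'axis',r_.x.round(3))
E
```

```text
scene0.png 219 top rel foot [117.5 117.8 119.9 120.1] n above 96: 56 n>99 32 axis [ 5.83478e+02 -3.16951e+02  3.00000e-03 -7.00000e-03]
c7.png 301 top rel foot [118.3 118.8 119.  119.4] n above 96: 75 n>99 51 axis [ 5.97893e+02 -1.28463e+02  7.00000e-03 -1.40000e-02]
side0.png 256 top rel foot [116.8 117.1 117.7 119.2] n above 96: 62 n>99 24 axis [ 5.83546e+02 -3.17585e+02 -1.00000e-03 -4.00000e-03]
d7.png 216 top rel foot [116.  116.  117.6 118. ] n above 96: 50 n>99 18 axis [ 5.98093e+02 -1.29434e+02 -2.00000e-03 -3.00000e-03]
```

The holder is home: the top is about 119 mm above a foot at z=30, same as in the rack, and the tilt is about 0.01. Now I'll open, drop to the corrected height and close.

Request:
carry_out(
  commands=[0,-0.0027,0,0,0,0,0,0,-0.0027,0,0,0,0,0,0,-0.0027,0,0,0,0,0,0,-0.0027,0,0,0,0,0,0.02,-0.0027,0,0,0,-0.26,0,0.04,-0.0027,0,0,0,-0.26,0,0.055,-0.0027,0,0,0,-0.26,0,0.067,-0.0027,0,0,0,-0.26,0,0.067,-0.0027,0,0,0,-0.26,0],
)

```text
time: 13.25
tool_pos: [463.3, 44.0, 44.3]
tcp_rot: [-81.4, 89.8, -165.3]
ft_force: [0.7, 0.7, 0.1]
finger_gap: 42.9
```

Request:
carry_out(
  commands=[0,0,0,0,0,0,1,0,0,0,0,0,0,1,0,0,0,0,0,0,1,0,0,0,0,0,0,1,0,0,0,0,0,0,1,0,0,0,0,0,0,1],
  grip_force=20,
)

```text
time: 14.0
tool_pos: [464.4, 44.1, 45.0]
tcp_rot: [-59.5, 89.9, -143.3]
ft_force: [5.6, 1.1, -0.6]
finger_gap: 9.2
```

Gap 9.2, so the bar is held. Raising along the arc.

Request:
carry_out(
  commands=[-0.0118,0.0003,0,0,0,0,1,-0.0235,0.0012,0,0,0,0,1,-0.0352,0.0028,0,0,0,0,1,-0.0468,0.0049,0,0,0,0,1,-0.0582,0.0077,0,0,0,0,1,-0.0695,0.011,0,0,0,0,1,-0.0806,0.0149,0,0,0,0,1,-0.0915,0.0195,0,0,0,0,1,-0.1021,0.0245,0,0,0,0,1,-0.1125,0.0301,0,0,0,0,1,-0.1125,0.0301,0,0,0,0,1],
)

```text
time: 15.38
tool_pos: [494.2, 47.4, 158.7]
tcp_rot: [-73.3, 89.9, -157.2]
ft_force: [-8.8, -1.1, 2.1]
finger_gap: 9.2
```

```bash
cat > ang.py <<'E'
from h import *
import sys
s=sense();print(s['tool_pos'],s['ft_force'],s['finger_gap'])
snap('scene','a%s.png'%sys.argv[1]);P,p=cloud('a%s.png'%sys.argv[1])
H=np.array([687.9,68.5]);a=np.radians(6.2);ex=np.array([np.cos(a),np.sin(a)]);ey=np.array([-ex[1],ex[0]])
d=P[...,:2]-H;bx=d@ex;by=d@ey;z=P[...,2]-85
rr=np.hypot(bx,z);th=np.arctan2(z,-bx)
m=(abs(by)<122)&(rr>60)&(rr<150)&(th>.1)&(th<1.6)
h,e=np.histogram(th[m],60);i=h.argmax();k=m&(abs(th-e[i])<.15)
print('hood angle',np.median(th[k]),k.sum())
T=s['tool_pos'][:2]-H;print('tcp-based',np.arctan2(s['tool_pos'][2]+40-85,-T@ex),np.hypot(T@ex,s['tool_pos'][2]-45))
for t in (54,57,60,62,64,66,48):
    X=H+225*-np.cos(np.radians(t))*ex; print(t,rel([*X,45+225*np.sin(np.radians(t))])[0])
E
python3 ang.py 1 2>/dev/null
```

```text
[494.22383104  47.36086298 158.71036458] [-8.80797536 -1.07052293  2.08648224] 9.215636380947517
hood angle 0.5561925229819 4300
tcp-based 0.5283105232126278 225.58226621081764
54 [-0.069   0.0627 -0.0002]
57 [-0.0757  0.0723 -0.0002]
60 [-0.0818  0.0824 -0.0002]
62 [-0.0857  0.0892 -0.0002]
64 [-0.0893  0.0962 -0.0002]
66 [-0.0926  0.1033 -0.0002]
48 [-0.0541  0.0444 -0.0001]
```

Request:
carry_out(
  commands=[-0.0129,0.0083,0,0,0,0,1,-0.0256,0.0175,0,0,0,0,1,-0.0377,0.0276,0,0,0,0,1,-0.049,0.0385,0,0,0,0,1,-0.0595,0.0502,0,0,0,0,1,-0.0691,0.0625,0,0,0,0,1,-0.0758,0.0723,0,0,0,0,1,-0.082,0.0823,0,0,0,0,1,-0.0876,0.0927,0,0,0,0,1,-0.091,0.0997,0,0,0,0,1,-0.091,0.0997,0,0,0,0,1,-0.091,0.0997,0,0,0,0,1],
)

```text
time: 16.92
tool_pos: [594.0, 58.2, 250.3]
tcp_rot: [-57.7, 89.9, -141.6]
ft_force: [-2.3, -0.6, 5.9]
finger_gap: 9.2
```

```bash
python3 ang.py 2 2>/dev/null
```

```text
[594.0250939   58.17867246 250.31436192] [-2.34035479 -0.55996848  5.8543728 ] 9.235788029029266
hood angle 1.1618141185438513 4801
tcp-based 1.1396739931009516 225.99336272190266
54 [ 0.0233 -0.0377 -0.0001]
57 [ 0.0166 -0.028  -0.0001]
60 [ 0.0105 -0.018  -0.0001]
62 [ 0.0066 -0.0111 -0.0001]
64 [ 0.0031 -0.0041 -0.0001]
66 [-0.0003  0.003  -0.0001]
48 [ 0.0382 -0.056  -0.0001]
```

The hood is at about 1.14–1.16 rad, past 1.04. Easing back to about 47.5°.

Request:
carry_out(
  commands=[0.0031,-0.0041,0,0,0,0,1,0.0066,-0.0111,0,0,0,0,1,0.0105,-0.018,0,0,0,0,1,0.0166,-0.028,0,0,0,0,1,0.0233,-0.0377,0,0,0,0,1,0.0305,-0.0468,0,0,0,0,1,0.0382,-0.056,0,0,0,0,1,0.039,-0.057,0,0,0,0,1,0.039,-0.057,0,0,0,0,1,0.039,-0.057,0,0,0,0,1,0.039,-0.057,0,0,0,0,1,0.039,-0.057,0,0,0,0,1],
)

```text
time: 18.48
tool_pos: [537.5, 52.1, 211.4]
tcp_rot: [-53.9, 89.9, -137.8]
ft_force: [-1.1, -1.3, 1.6]
finger_gap: 9.4
```

```bash
python3 ang.py 3 2>/dev/null; python3 - <<'E' 2>/dev/null
from h import *
snap('side','d8.png')
print(sense()['qd'].round(2))
P,p=cloud('d8.png');m=(np.hypot(P[...,0]-598.9,P[...,1]+127)<20)&(P[...,2]>75);q=P[m];print('holder top',np.sort(q[:,2])[-4:],len(q))
a=cv2.imread('pics/a3.png')[60:300,130:370];b=cv2.imread('pics/d8.png')[100:300,200:400];cv2.imwrite('pics/m8.png',np.hstack([cv2.resize(x,(400,400)) for x in(a,b)]))
E
```

```text
[537.4625897   52.07868333 211.41304653] [-1.0674817  -1.27514729  1.61413798] 9.44988750713377
hood angle 0.8613082800840606 4777
tcp-based 0.8328286272859435 224.9319230570128
54 [-0.0157  0.0191 -0.0001]
57 [-0.0223  0.0288 -0.0001]
60 [-0.0285  0.0388 -0.0001]
62 [-0.0323  0.0457 -0.0001]
64 [-0.0359  0.0527 -0.0001]
66 [-0.0392  0.0598 -0.0002]
48 [-0.0008  0.0008 -0.0001]
[-0.   -0.1   0.08  0.03  0.1  -0.11]
holder top [145.38628358 145.4600851  146.14783481 146.82456016] 213
```

View pics/m8.png

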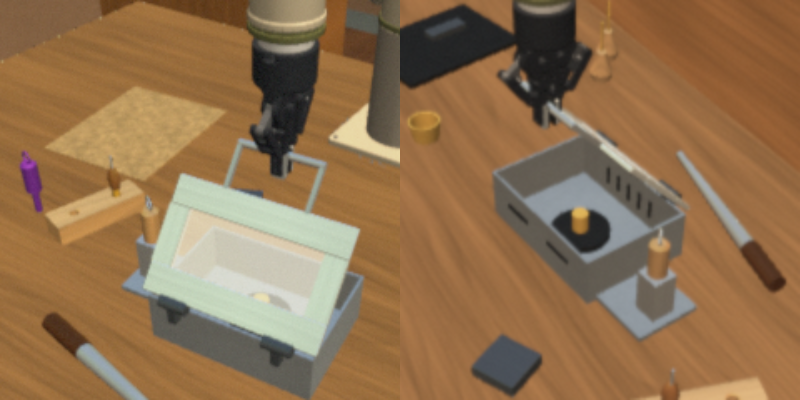

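The hood is held at about 0.83–0.86 rad with the bar in the fingers at (280,150). The holder stands in the socket, and the scriber, bench block and cup are undisturbed.

```bash
python3 -c "from h import *;print(order.hand_in())" 2>/dev/null
```

```text
the job is handed in; nothing more can be done
None
```

I put the ring holder into the steel socket and let go of it. Then I raised the hood to about 1.14–1.16 rad and eased it back. I handed the job in at about 18.6 s with the fingers still holding the bar at about 0.83–0.86 rad. The hand-in gives no verdict, so these are my own last checks.

**Holder:** it stands upright, with a fitted tilt of about 0.01 rad or less. Its top height fits a foot at about z = 30 mm, which is fully home, and it lies within about 1 to 2 mm of the socket's axis. I made this detailed fit before lifting the hood. Afterwards the picture still shows it standing in the socket. Only its top was measured again, by the side camera, at 146.8 mm. That camera gave 148 mm before the lift, and a seated holder should stand at 150 mm.

**Hood:** the finger opening reads 9.4 mm on the 10 mm bar, and the arm was at rest. The two angle estimates (gripper position and depth image) differ by about 0.03 rad, and both lie inside 0.70–0.95.

**Bystanders:** the scriber, bench block, cup and purple look-alike look undisturbed in the last pictures.

**What disagreed:**
- The wrist depth showed the shut fingertips about 21 mm above the reported TCP, where the description says 22 mm below.
- Because of this, my first grip on the bar closed on air above it, with no contact. I corrected the height and it held.
- It also means the holder was probably carried by its upper end, not its mid-barrel.
- One depth reading of the barrel's top spread over 125–130 mm, probably because the arm was still settling. A repeat measurement from two other cameras confirmed the holder was seated.

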